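# Hold the holder foot in the corner of the base plate

## Task

So that I can screw this aluminium holder foot down, set it flat on the steel base plate with its long side against the fence, a few centimetres short of the rectangular stop block, then slide it along the fence until you feel it come up against that stop (not the round pillar). Finish while holding it there: with one firm diagonal push keep it pressed against the fence and down on the plate at the same time, still touching the stop, and keep pushing when your program ends. Leave the other things on the plate and the bench where they are.

Things in the scene. Friction and masses are not known exactly. Their poses are not given: they have to be found in the camera images.
- foot: loose aluminium holder foot on the plate, 0.28 to 0.49 kg: base 46 (x) by 90 (y) by 20 mm high; on its middle an upright rib 16 mm thick (x), 40 mm long (y), 20 to 64 mm above the underside, with a 12 mm wide dark screw head on top up to 72 mm. Grip the rib across its thickness. Symmetric: either long side may face the fence. Origin: centre of the underside, z up
- plate: the fixed steel base plate, 270 mm (x) by 360 mm (y), 12 mm thick, lying on the bench; origin at the centre of its underside, so its top is at world z = 0.012; turned about the vertical by up to 0.3 rad
- fence: fixed, rigid aluminium fence on the plate: bar 20 mm thick (x), 320 mm long (y), 18 mm high. Origin: centre of its underside, on the plate's top. Its working face looks to its -x (towards the robot), 10 mm from the origin: the foot flush with it has its centre at x = -33 mm in the fence's frame
- stop: fixed, rigid rectangular aluminium stop block on the fence's robot side, near its +y or its -y end (varies): 50 (x) by 20 (y) by 32 mm high, axes parallel to the fence's, origin at the centre of its underside, at x = -35 mm and y = 100 to 140 mm either way from the fence's origin. The foot touches the face towards the fence's middle: centres then 55 mm apart along y
- pillar: a fixed round aluminium pillar, 20 mm across and 32 mm high, in the same way at the other end of the fence, not the stop; origin at the centre of its underside
- spare: bystander, loose: spare probe holder, dark 30 x 30 mm block 14 mm high with a round steel post, 58 mm tall; origin under its centre
- dish: bystander, loose: small round steel dish, 44 mm across, 16 mm high; origin under its centre
- tweezers: bystander, loose: steel tweezers lying flat, 126 mm long along their x, 6 mm high, on the plate behind the fence; origin under the middle
- bottle: bystander, loose: white dropper bottle with a plain blue label, 42 mm across, 110 mm tall, upright on the bench; origin under its centre
- driver: bystander, loose: black-handled screwdriver lying on the bench, 160 mm long
- tube: bystander, loose: green tube lying on the bench, 152 mm long, 36 mm wide, 22 mm high; origin under the middle

How it is judged (in metres and radians):
On the way, in this order (a step that is already met when the one before it is completed fails the run):
1. the foot stands flat on the plate, its long side along the fence (within 8 mm and 0.08 rad), at least 15 mm short of the stop and between stop and pillar (x of foot in the frame of fence between -0.041 and -0.028 m and y of foot in the frame of fence between -0.09 and 0.09 m and z of foot in the frame of fence between -0.003 and 0.003 m and angle between foot's own z axis and vertical below 0.04 rad and angle between the y axis of foot and the y axis of fence, either way round below 0.08 rad and contact force between foot and plate above 0.3 N and (y of foot in the frame of stop above 0.07 m or y of foot in the frame of stop below -0.07 m)), for 0.1 s.
2. slid along the fence, the foot bears on the stop with more than 1 N (x of foot in the frame of fence between -0.041 and -0.028 m and z of foot in the frame of fence between -0.003 and 0.003 m and angle between foot's own z axis and vertical below 0.04 rad and contact force between foot and stop above 1 N), for 0.1 s.
At the end, for the whole second after the job is handed in: At rest, still pushed by the fingers (over 4 N): pressing the fence with over 4 N and the plate with over 9 N (weight of up to 4.8 N included); flush with the fence and flat on the plate (3 mm, 0.04 rad), its end within 3 mm of the rectangular stop, on the side of the fence's middle (x of foot in the frame of fence between -0.036 and -0.03 m and y of foot in the frame of fence between -0.09 and 0.09 m and z of foot in the frame of fence between -0.003 and 0.003 m and angle between foot's own z axis and vertical below 0.04 rad and angle between the y axis of foot and the y axis of fence, either way round below 0.04 rad and y of foot in the frame of stop between -0.058 and 0.058 m and contact force between foot and fence above 4 N and contact force between foot and plate above 9 N and contact force between the fingers and foot above 4 N and linear speed of foot below 0.02 m/s); the arm keeps its last pose, push and grip.
It fails at once if a bystander (spare holder, dish, tweezers, bottle, screwdriver, tube) is pushed more than 30 mm away (distance of any of spare, dish, tweezers, bottle, driver, tube from where it was at the start of the episode above 0.03 m).
It also fails if it takes over 58 s, if anything falls off the work surface, if the arm or the gripper's body presses on something with over 40 N, if the wrist force passes 120 N, or if a joint passes its speed limit or range.

## Robot

A 6-joint arm with a two-finger parallel gripper is mounted at the origin on the work surface. World frame = base frame: x ahead of the robot, y to its left, z up, the work surface at z = 0. Lengths are in mm, angles in rad, forces in N, time in s.
With the tool pointing down it reaches from about 350 to 775 mm from the base axis. Payload 7.3 kg.
Tool frame: the origin (TCP) lies at the very end of the fingers, on their centre line; the grasp point (between the pads) lies 19 mm behind it; z points along the fingers, y is the line along which they close (so a half turn about z gives the same grasp; the last joint's range is limited). The gripper opens to 92 mm and grips with 3 to 60 N. Pads are 19 mm wide; open, the fingers measure 130 mm over their backs; the gripper's body (75 mm by 190 mm) begins 47 mm behind the grasp point.
Start: joints at [-1.332, 0.342, 1.524, -0, 1.275, -0.146], TCP at [197.095, -486.62, 226.741] pointing down, gripper open.
Joint ranges: [-2.53, 2.53], [-0.77, 2.02], [0.04, 2.7], [-1, 4.14], [0.28, 2.66], [-3.11, 3.11]. Speed limits (rad/s): [2.57, 2.57, 3.14, 3.14, 3.14, 3.14].

## Interface

Orientations are given as [roll, pitch, yaw] about the fixed x, y, z axes, in that order (R = Rz(yaw) Ry(pitch) Rx(roll)).
In Python, from plant import get_obs, vision, workorder gives the robot as it stands.
- The arm moves only by the shell command python3 -m pendant 'ROWS' [OPENING]. ROWS is a JSON object of lists of equal length, an entry for each row: "dp": the shift along the tool's x, y, z in m, a list of three; "rotation": the turn, a rotation vector about the tool's x, y, z in rad, a list of three. A call has 1 to 8 rows; each row is the pose to reach, as a shift and turn from the pose commanded when the call began, along the tool's axes at that moment; what a row does not reach only later rows make up. A row lasts 1/8 s, in which the tool goes at most 62.5 mm and 10.7 degrees, less where a joint would pass 70% of its speed; a pose out of reach is approached as far as the arm can. A call with a gripper value outside its range is refused whole. OPENING is the finger opening in m, from 0 to 0.0918, set as the call begins (- or left out, the last holds). The fingers move at their own pace and stop on an object; the grip force is fixed at half the most. Time passes only in rows, so rows that repeat a pose let the fingers close. It gives the time, the measured TCP pose, the force, the opening and the grip force at its end, in the units of the state.
- get_obs(): the state, without advancing time (a new reading comes with each control period).
- vision.capture(name): name is "side" or "top" or "wrist"; returns a dict with "pixels" (480x640x3 uint8, red, green, blue), "vfov" (degrees; the focal length in pixels is half the picture's height over the tangent of half this angle, whatever the lens; pixels are square), "cx", "cy" (the principal point, pixels), "pose" (4x4, takes a point from camera to world coordinates); the wrist camera has in their place "T_tool_cam" (4x4, takes a point from camera to tool coordinates, whose origin is the TCP and whose axes are the flange's). Camera axes: x right, y up, looking along -z (the intrinsics and any distortion apply to the point x, -y, -z); pixel columns grow to the right and rows downward; lengths in mm; the calibration is good to about 2 mm. A picture is of the moment at which its call begins: read the wrist's pose just before it. There is no depth.
- workorder.close_job(): hands the job in; it is judged then, once.
The state is a dict: "time": time; "joint_positions": joint angles; "dq": joint speeds; "tau": joint torques, N m; "tool_pos": TCP position; "tcp_rot": TCP orientation; "contact_force": force on the tool from outside, world axes, zero at the start; "moment": the same for the moment, N m; "grip_width": finger opening in mm; "finger_force": force on a finger pad.
Only numpy, scipy, OpenCV 4.12 (cv2) and the standard library are available. Lean on these libraries where they do the work, as an engineer would, in place of code of your own. Each camera call takes 0.05 s, during which the arm holds its last target. There are 200 camera calls.

## Working session

There is one attempt and no reset: what is moved stays moved. The work goes in short steps, Python scripts to look and compute and a shell command to move; the robot and the scene stay as the last step left them, time stands still between calls to the robot, and variables do not carry over. Pictures are saved under pics/ and viewed, at most 10 in all, crops included, and the job is handed in when it is done.

```bash
mkdir -p pics; ls; python3 - <<'E'
from plant import get_obs, vision
import cv2,numpy as np,json
o=get_obs();print({k:np.round(v,3).tolist() for k,v in o.items()})
import pickle
for n in("top","side"):
    c=vision.capture(n);pickle.dump(c,open(f"{n}.pkl","wb"))
    cv2.imwrite(f"pics/{n}0.png",c["pixels"][:,:,::-1])
    print(n,{k:(np.round(v,4).tolist()) for k,v in c.items() if k!="pixels"})
E
```

```text
pics
{'time': 0.0, 'joint_positions': [-1.332, 0.343, 1.525, 0.0, 1.275, -0.146], 'dq': [-0.001, -0.001, -0.001, -0.0, -0.002, 0.0], 'tau': [-0.0, -43.125, -24.421, 0.072, 0.056, -0.0], 'tool_pos': [196.991, -486.208, 226.057], 'tcp_rot': [-3.14, -0.0, 0.385], 'contact_force': [0.114, -0.206, 0.326], 'moment': [-0.023, 0.023, 0.012], 'finger_force': 0.0, 'grip_width': 91.578}
top {'vfov': 46.865, 'cx': 320.4322, 'cy': 240.9139, 'pose': [[-0.0153, 0.9952, -0.0972, 448.7528], [-0.9999, -0.0153, 0.0001, 7.7018], [-0.0014, 0.0972, 0.9953, 1391.4122], [0.0, 0.0, 0.0, 1.0]]}
side {'vfov': 44.3127, 'cx': 309.4288, 'cy': 248.558, 'pose': [[0.9504, 0.2309, -0.2086, 310.123], [-0.311, 0.6825, -0.6614, -835.8074], [-0.0103, 0.6934, 0.7205, 979.9092], [0.0, 0.0, 0.0, 1.0]]}
```

View pics/top0.png

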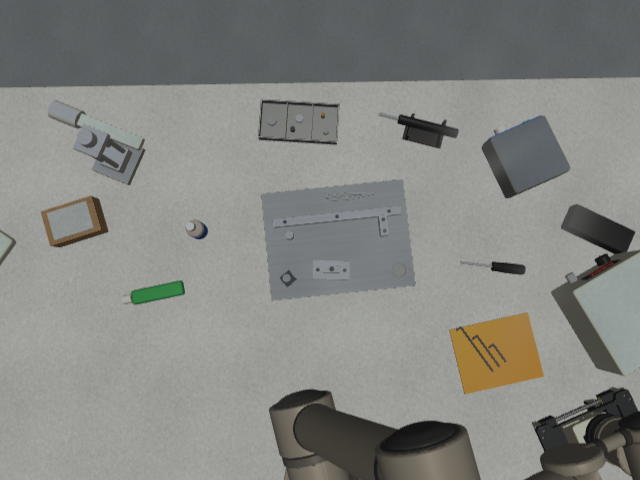

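View pics/side0.png

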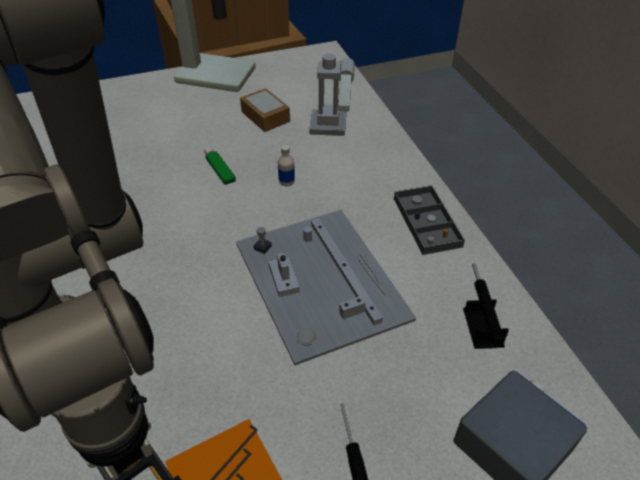

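The top view shows the fence from (275,224) to (400,211), with the rectangular stop at (384,226), at its -y end. The pillar is at (290,236), the foot at (331,270), the spare at (288,278) and the dish at (400,269). I'll enlarge this area.

```bash
python3 - <<'E'
import pickle,cv2
c=pickle.load(open("top.pkl","rb"))["pixels"][175:305,258:418,::-1]
cv2.imwrite("pics/topc.png",cv2.resize(c,(800,650),interpolation=cv2.INTER_CUBIC)[20:620])
c=pickle.load(open("side.pkl","rb"))["pixels"][205:365,230:430,::-1]
cv2.imwrite("pics/sidec.png",cv2.resize(c,None,fx=3.75,fy=3.75,interpolation=cv2.INTER_CUBIC))
E
```

```text
(no output)
```

View pics/topc.png

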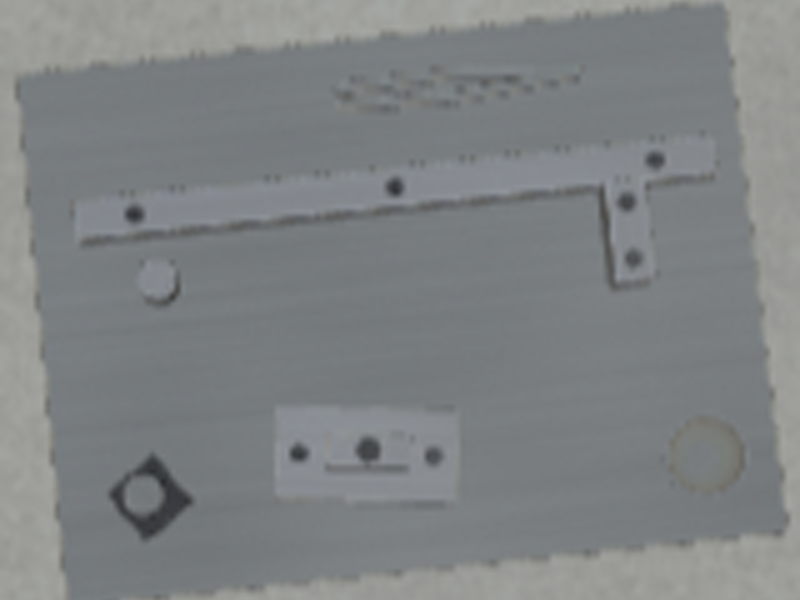

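View pics/sidec.png

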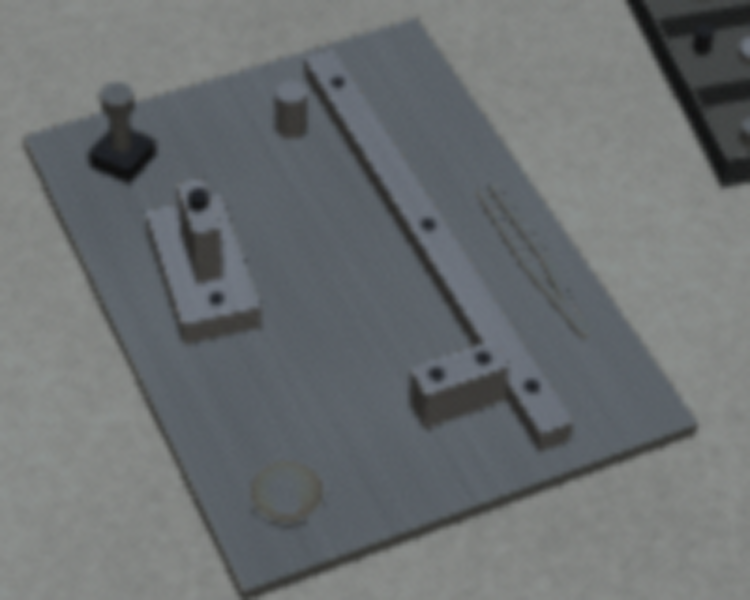

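The top crop shows the fence screws at (135,214), (395,187) and (655,160), the stop screws at (627,202) and (633,258), and the foot base screws at (299,453) and (433,456), with its head at (368,450). The side crop shows the fence screws at (337,82), (428,224) and (532,386), the stop screws at (436,374) and (484,357), the foot head at (199,199) and its near base screw at (216,299).

```bash
cat > h.py <<'E'
import pickle,numpy as np
def ray(c,u,v,z,T=None):
    f=240/np.tan(np.radians(c["vfov"])/2)
    T=np.array(c["pose"]) if T is None else T
    d=T[:3,:3]@np.array([(u-c["cx"])/f,-(v-c["cy"])/f,-1]);p=T[:3,3]
    return p+d*(z-p[2])/d[2]
E
python3 - <<'E'
from h import *
t=pickle.load(open("top.pkl","rb"));s=pickle.load(open("side.pkl","rb"))
T=lambda X,Y,z:ray(t,258+(X+.5)/5-.5,175+(Y+20.5)/5-.5,z)[:2].round(1)
S=lambda X,Y,z:ray(s,230+(X+.5)/3.75-.5,205+(Y+.5)/3.75-.5,z)[:2].round(1)
for n,F,L in(("top",T,dict(fence=[(135,214,30),(395,187,30),(655,160,30)],stop=[(627,202,44),(633,258,44)],foot=[(299,453,32),(433,456,32)],head=[(368,450,84)],dish=[(707,455,28)],spare=[(145,495,70)],pillar=[(159,282,44)])),
 ("side",S,dict(fence=[(337,82,30),(428,224,30),(532,386,30)],stop=[(436,374,44),(484,357,44)],foot=[(216,299,32)],head=[(199,197,84)],dish=[(287,490,28)],spare=[(117,94,70)]))):
  for k,v in L.items():
    P=[F(*p) for p in v];d=P[-1]-P[0];print(n,k,[p.tolist() for p in P],round(float(np.arctan2(d[1],d[0])),3))
E
```

```text
top fence [[631.6, 95.6], [643.1, -33.5], [654.7, -162.9]] -1.482
top stop [[632.0, -146.8], [604.2, -149.0]] -3.063
top foot [[511.8, 16.0], [509.4, -49.7]] -1.607
top head [[510.3, -16.9]] 0.0
top dish [[508.0, -184.7]] 0.0
top spare [[491.2, 89.5]] 0.0
top pillar [[596.0, 83.3]] 0.0
side fence [[629.4, 96.2], [641.1, -33.2], [653.0, -162.9]] -1.48
side stop [[602.2, -148.8], [630.9, -146.1]] 0.094
side foot [[507.6, -50.3]] 0.0
side head [[509.0, -19.2]] 0.0
side dish [[506.1, -184.6]] 0.0
side spare [[489.7, 89.0]] 0.0
```

```bash
cat >> h.py <<'E'
from scipy.spatial.transform import Rotation as R
from plant import get_obs
def to(p,yaw,rx=0):
    o=get_obs();A=R.from_euler("xyz",o["tcp_rot"]);B=R.from_euler("xyz",[np.pi,0,yaw])
    print("t",round(o["time"],2),"pos",np.round(o["tool_pos"],1),"rot",np.round(o["tcp_rot"],4),"F",np.round(o["contact_force"],1),"w",round(o["grip_width"],1))
    print("dp mm",A.inv().apply(np.array(p)-o["tool_pos"]).round(1),"rot",(A.inv()*B).as_rotvec().round(4))
E
python3 -c "
from h import *
to([509.7,-17.6,160],1.534)"
```

```text
t 0.1 pos [ 197.  -486.3  226.1] rot [-3.1403e+00 -1.0000e-04  3.8480e-01] F [-0.5 -0.9  0.3] w 92.3
dp mm [ 465.8 -316.9   66.6] rot [-1.1000e-03 -9.0000e-04 -1.1492e+00]
```

```bash
python3 -m pendant '{"dp":[[0.047,-0.032,0],[0.093,-0.063,0],[0.140,-0.095,0],[0.186,-0.127,0],[0.233,-0.158,0],[0.279,-0.190,0],[0.326,-0.222,0],[0.373,-0.254,0]],"rotation":[[0,0,-0.144],[0,0,-0.287],[0,0,-0.431],[0,0,-0.575],[0,0,-0.718],[0,0,-0.862],[0,0,-1.006],[0,0,-1.149]]}' 0.05
python3 -c "
from h import *
to([509.7,-17.6,160],1.534)"
```

```text
time: 1.1
tool_pos: [448.1, -109.5, 226.6]
tcp_rot: [-3.141, 0.0, 1.538]
contact_force: [1.4, -0.7, 1.4]
grip_width: 50.1
finger_force: 0.0
t 1.1 pos [ 448.1 -109.5  226.6] rot [-3.1415e+00  1.0000e-04  1.5384e+00] F [ 1.4 -0.7  1.4] w 50.1
dp mm [93.8 58.6 66.6] rot [-0.0001  0.0001  0.0044]
```

```bash
python3 -m pendant '{"dp":[[0.047,0.029,0.02],[0.080,0.050,0.05],[0.094,0.059,0.067],[0.094,0.059,0.067]],"rotation":[[0,0,0],[0,0,0],[0,0,0.004],[0,0,0.004]]}' 0.05
python3 - <<'E'
from h import *
from plant import vision
import cv2
to([509.7,-17.6,40],1.534)
o=get_obs();c=vision.capture("wrist");c["obs"]=o;pickle.dump(c,open("w1.pkl","wb"))
cv2.imwrite("pics/w1.png",c["pixels"][:,:,::-1])
T=np.eye(4);T[:3,:3]=R.from_euler("xyz",o["tcp_rot"]).as_matrix();T[:3,3]=o["tool_pos"]
print(np.round(T@c["T_tool_cam"],3))
E
```

```text
time: 1.6
tool_pos: [509.2, -19.0, 158.4]
tcp_rot: [-3.138, -0.0, 1.531]
contact_force: [-0.3, -0.9, 0.4]
grip_width: 50.2
finger_force: 0.0
t 1.6 pos [509.2 -19.  158.4] rot [-3.1383e+00 -1.0000e-04  1.5313e+00] F [-0.3 -0.9  0.4] w 50.2
dp mm [  1.4   0.9 118.4] rot [-0.0033 -0.0001 -0.0027]
[[ 9.99000e-01  3.70000e-02  1.40000e-02  5.13375e+02]
 [-4.00000e-02  9.66000e-01  2.56000e-01  4.99590e+01]
 [-4.00000e-03 -2.56000e-01  9.67000e-01  3.16431e+02]
 [ 0.00000e+00  0.00000e+00  0.00000e+00  1.00000e+00]]
```

View pics/w1.png

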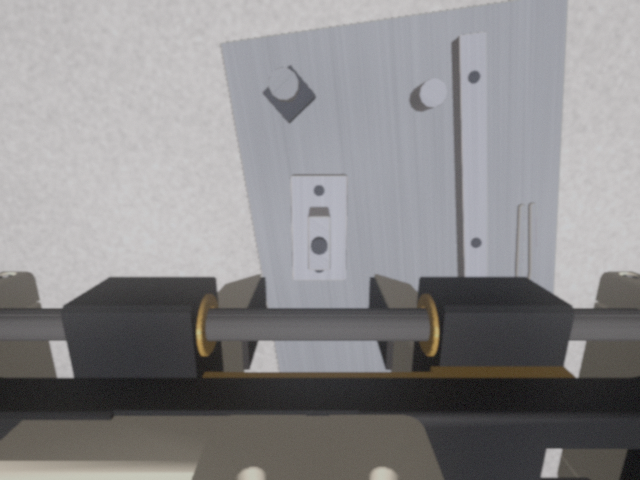

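The wrist view shows the foot's head at (319,245) and far screw at (319,190), midway between the fingers. The fence screws are at (474,77) and (476,243).

```bash
python3 - <<'E'
from h import *
c=pickle.load(open("w1.pkl","rb"));o=c["obs"]
T=np.eye(4);T[:3,:3]=R.from_euler("xyz",o["tcp_rot"]).as_matrix();T[:3,3]=o["tool_pos"];T=T@c["T_tool_cam"]
for n,u,v,z in(("head",319,245,84),("scr",319,190,32),("f1",474,77,30),("f0",476,243,30),("cornTL",293,176,32),("cornTR",346,176,32),("BL",292,279,32),("BR",346,279,32)):print(n,ray(c,u,v,z,T).round(1))
E
```

```text
head [511.2 -14.1  84. ]
scr [512.5  17.7  32. ]
f1 [632.3  97.6  30. ]
f0 [643.7 -32.4  30. ]
cornTL [492.   29.7  32. ]
cornTR [534.5  28.   32. ]
BL [486.1 -58.1  32. ]
BR [532.9 -59.9  32. ]
```

```bash
python3 -m pendant '{"dp":[[0.002,0.001,0.045],[0.002,0.001,0.085],[0.002,0.001,0.105],[0.002,0.001,0.118],[0.002,0.001,0.118]],"rotation":[[0,0,0],[0,0,0],[0,0,0],[0,0,0],[0,0,0]]}' 0.05 && python3 -m pendant '{"dp":[[0,0,0],[0,0,0],[0,0,0],[0,0,0],[0,0,0],[0,0,0]],"rotation":[[0,0,0],[0,0,0],[0,0,0],[0,0,0],[0,0,0],[0,0,0]]}' 0.0
python3 -c "
from h import *
to([509.7,-17.6,60],1.661)"
```

```text
time: 2.28
tool_pos: [511.0, -18.4, 42.0]
tcp_rot: [3.142, 0.0, 1.529]
contact_force: [0.6, 0.8, 1.2]
grip_width: 49.9
finger_force: 0.0
time: 3.02
tool_pos: [510.9, -17.4, 41.9]
tcp_rot: [-3.142, 0.0, 1.53]
contact_force: [-2.8, 0.6, 4.3]
grip_width: 15.5
finger_force: 30.0
t 3.02 pos [510.9 -17.4  41.9] rot [-3.1416  0.      1.5298] F [-2.8  0.6  4.3] w 15.5
dp mm [ -0.3  -1.2 -18.1] rot [-0.      0.     -0.1312]
```

```bash
python3 -m pendant '{"dp":[[0,0,-0.012],[0,0.01,-0.02],[-0.011,0.033,-0.02],[-0.022,0.063,-0.02],[-0.033,0.090,-0.02],[-0.033,0.098,-0.02],[-0.033,0.098,-0.02],[-0.033,0.098,-0.02]],"rotation":[[0,0,0],[0,0,0],[0,0,-0.05],[0,0,-0.10],[0,0,-0.131],[0,0,-0.131],[0,0,-0.131],[0,0,-0.131]]}' 
python3 - <<'E'
from h import *
from plant import vision
import cv2
to([607.8,-54.4,42],1.661)
o=get_obs();c=vision.capture("wrist");c["obs"]=o;pickle.dump(c,open("w2.pkl","wb"))
t=vision.capture("top");pickle.dump(t,open("top2.pkl","wb"))
a=cv2.resize(t["pixels"][175:305,258:418,::-1],(400,325),interpolation=cv2.INTER_CUBIC)
b=cv2.resize(c["pixels"][0:300,150:550,::-1],(400,300))
cv2.imwrite("pics/w2.png",np.hstack([a[:300],b]))
E
```

```text
time: 4.03
tool_pos: [606.6, -53.9, 61.6]
tcp_rot: [-3.14, -0.0, 1.661]
contact_force: [0.1, -0.4, -1.8]
grip_width: 15.8
finger_force: 30.0
t 4.03 pos [606.6 -53.9  61.6] rot [-3.1403e+00 -4.0000e-04  1.6610e+00] F [ 0.1 -0.4 -1.8] w 15.8
dp mm [-0.6  1.1 19.6] rot [-0.0013 -0.0004  0.    ]
```

View pics/w2.png

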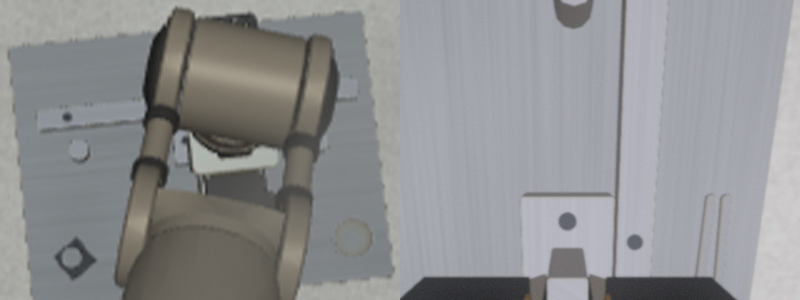

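The wrist view shows the foot held parallel to the fence: its right edge is at about 613 and the fence face at about 617. The far base screw is at (567,221). Now I'll lower it.

```bash
python3 -m pendant '{"dp":[[-0.001,0.001,0.006],[-0.001,0.001,0.012],[-0.001,0.001,0.016],[-0.001,0.001,0.018],[-0.001,0.001,0.019],[-0.001,0.001,0.0195],[-0.001,0.001,0.0195],[-0.001,0.001,0.0195]],"rotation":[[0,0,0],[0,0,0],[0,0,0],[0,0,0],[0,0,0],[0,0,0],[0,0,0],[0,0,0]]}' ; python3 -m pendant '{"dp":[[0,0,0.0005],[0,0,0.001],[0,0,0.001],[0,0,0.001]],"rotation":[[0,0,0],[0,0,0],[0,0,0],[0,0,0]]}'
```

```text
time: 5.12
tool_pos: [608.7, -55.4, 42.4]
tcp_rot: [3.141, 0.0, 1.661]
contact_force: [-0.3, -0.2, -2.2]
grip_width: 16.1
finger_force: 30.0
time: 5.62
tool_pos: [608.8, -55.4, 42.0]
tcp_rot: [3.141, 0.0, 1.661]
contact_force: [-3.9, 0.3, 5.1]
grip_width: 16.1
finger_force: 30.0
```

```bash
for i in 1 2 3; do python3 -m pendant '{"dp":[[0,0.0005,0],[0,0.001,0],[0,0.001,0]],"rotation":[[0,0,0],[0,0,0],[0,0,0]]}' | egrep 'tool_pos|contact|rot'; done
```

```text
tool_pos: [608.8, -55.4, 42.0]
tcp_rot: [-3.14, 0.0, 1.661]
contact_force: [-5.8, -0.4, 7.4]
tool_pos: [609.3, -55.4, 42.0]
tcp_rot: [-3.139, 0.0, 1.661]
contact_force: [-8.0, -0.5, 9.7]
tool_pos: [610.4, -55.3, 42.0]
tcp_rot: [-3.139, 0.0, 1.661]
contact_force: [-7.7, -0.4, 9.4]
```

```bash
for i in 1 2 3; do python3 -m pendant '{"dp":[[0,0.0005,0],[0,0.001,0],[0,0.001,0]],"rotation":[[0,0,0],[0,0,0],[0,0,0]]}' | egrep 'tool_pos|contact|rot'; done
```

```text
tool_pos: [611.4, -55.2, 42.0]
tcp_rot: [-3.139, 0.0, 1.661]
contact_force: [-7.7, -0.4, 9.0]
tool_pos: [611.5, -55.2, 42.0]
tcp_rot: [-3.137, -0.0, 1.661]
contact_force: [-11.7, -2.3, 12.6]
tool_pos: [611.5, -55.1, 42.1]
tcp_rot: [-3.135, -0.0, 1.661]
contact_force: [-13.9, -2.0, 14.8]
```

```bash
python3 -m pendant '{"dp":[[0,-0.001,-0.0005],[-0.004,-0.001,-0.0005],[-0.008,-0.001,-0.0005],[-0.012,-0.001,-0.0005],[-0.016,-0.001,-0.0005],[-0.020,-0.001,-0.0005],[-0.024,-0.001,-0.0005],[-0.024,-0.001,-0.0005]],"rotation":[[0,0,0],[0,0,0],[0,0,0],[0,0,0],[0,0,0],[0,0,0],[0,0,0],[0,0,0]]}'
for i in 1 2 3; do python3 -m pendant '{"dp":[[-0.001,0,0],[-0.002,0,0],[-0.003,0,0],[-0.003,0,0]],"rotation":[[0,0,0],[0,0,0],[0,0,0],[0,0,0]]}' | egrep 'tool_pos|contact|rot'; done
```

```text
time: 8.88
tool_pos: [613.3, -75.7, 42.2]
tcp_rot: [-3.136, -0.005, 1.661]
contact_force: [-11.3, 11.6, 11.9]
grip_width: 15.7
finger_force: 30.0
tool_pos: [613.5, -78.2, 42.2]
tcp_rot: [-3.136, -0.006, 1.661]
contact_force: [-11.2, 14.1, 11.8]
tool_pos: [613.8, -81.2, 42.2]
tcp_rot: [-3.136, -0.006, 1.661]
contact_force: [-10.8, 13.5, 11.9]
tool_pos: [614.0, -84.1, 42.2]
tcp_rot: [-3.136, -0.006, 1.661]
contact_force: [-11.5, 13.4, 13.2]
```

```bash
for i in 1 2 3 4 5 6; do python3 -m pendant '{"dp":[[-0.001,0,0],[-0.002,0,0],[-0.002,0,0]],"rotation":[[0,0,0],[0,0,0],[0,0,0]]}' | egrep 'tool_pos|contact|rot'; done
```

```text
tool_pos: [614.2, -86.1, 42.2]
tcp_rot: [-3.136, -0.006, 1.661]
contact_force: [-11.3, 12.9, 13.0]
tool_pos: [614.4, -88.1, 42.2]
tcp_rot: [-3.136, -0.006, 1.661]
contact_force: [-10.4, 12.7, 12.2]
tool_pos: [614.5, -90.0, 42.2]
tcp_rot: [-3.136, -0.006, 1.661]
contact_force: [-11.6, 13.9, 13.1]
tool_pos: [614.7, -92.0, 42.2]
tcp_rot: [-3.136, -0.006, 1.661]
contact_force: [-10.6, 12.8, 12.6]
tool_pos: [614.9, -93.4, 42.2]
tcp_rot: [-3.136, -0.007, 1.661]
contact_force: [-11.1, 15.7, 13.2]
tool_pos: [614.9, -93.5, 42.3]
tcp_rot: [-3.136, -0.009, 1.661]
contact_force: [-11.4, 22.7, 14.9]
```

```bash
for i in 1 2; do python3 -m pendant '{"dp":[[0,0.001,0.0005],[0,0.002,0.001],[0,0.002,0.001],[0,0.002,0.001]],"rotation":[[0,0,0],[0,0,0],[0,0,0],[0,0,0]]}' ; done
```

```text
time: 13.12
tool_pos: [614.9, -93.5, 42.3]
tcp_rot: [-3.132, -0.009, 1.661]
contact_force: [-21.9, 21.5, 27.7]
grip_width: 15.6
finger_force: 30.0
time: 13.62
tool_pos: [615.0, -93.5, 42.3]
tcp_rot: [-3.128, -0.01, 1.662]
contact_force: [-30.7, 20.8, 37.8]
grip_width: 16.1
finger_force: 30.0
```

```bash
python3 -m pendant '{"dp":[[0,0.0005,-0.0008],[0,0.0005,-0.0015],[0,0.0005,-0.0015],[0,0.0005,-0.0015],[0,0.0005,-0.0015]],"rotation":[[0,0,0],[0,0,0],[0,0,0],[0,0,0],[0,0,0]]}'
python3 - <<'E'
from h import *
from plant import vision
import cv2
a=vision.capture("side")["pixels"][205:365,230:430,::-1];b=vision.capture("wrist")["pixels"][0:300,150:550,::-1]
cv2.imwrite("pics/w3.png",np.hstack([cv2.resize(a,(375,300),interpolation=cv2.INTER_CUBIC),b]))
E
```

```text
time: 14.25
tool_pos: [615.0, -93.5, 42.3]
tcp_rot: [-3.126, -0.01, 1.661]
contact_force: [-29.3, 19.3, 29.0]
grip_width: 16.1
finger_force: 30.0
```

View pics/w3.png

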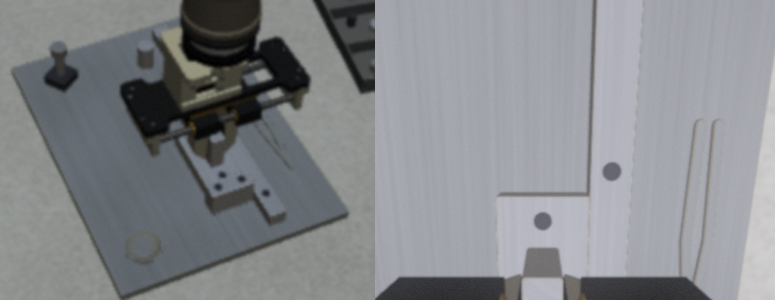

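The foot is flush with the fence (the edges meet at about 589 in the wrist half). In the side half its end meets the stop at about (215,190), and the bystanders haven't moved. Handing in.

```bash
python3 -c "
from plant import workorder
print(workorder.close_job())"
```

```text
the job is handed in; nothing more can be done
None
```

I handed the job in at about 14 s with the foot flush against the fence, flat on the plate and touching the rectangular stop; the arm was still pushing with about 29 N towards the fence and 29 N down, and no verdict came back.

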